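Mark the third gap of the tea stand and push the tin in

ROBOT

A 6-joint arm with a two-finger parallel gripper is mounted at the origin on the work surface. World frame = base frame: x ahead of the robot, y to its left, z up, the work surface at z = 0. Lengths are in m, angles in rad, forces in N, time in s.
With the tool pointing down it reaches from about 0.375 to 0.9 m from the base axis. Payload 3.1 kg.
Tool frame: the origin (TCP) lies between the finger pads; the fingertips stand 8 mm ahead of it and the grasp point (between the pads) lies 11 mm behind it; z points along the fingers, x is the direction in which the jaws open and shut, and the axes are right-handed (so a half turn about z gives the same grasp; the last joint's range is limited). The gripper opens to 87 mm and grips with 3 to 60 N. Pads are 19 mm wide; open, the fingers measure 117 mm over their backs; the gripper's body (75 mm by 190 mm) begins 51 mm behind the grasp point.
Start: joints at [-1.516, 0.527, 1.433, -0, 1.181, -0.178], TCP at [0.145, -0.608, 0.231] pointing down, gripper open.
Joint ranges: [-3.08, 3.08], [-0.75, 2.2], [0.22, 2.44], [-1.43, 4.57], [0, 2.65], [-2.85, 2.85]. Speed limits (rad/s): [2.79, 2.79, 3.14, 3.14, 3.14, 3.14].

INTERFACE

Orientations are given as a rotation vector (axis times angle).
In Python, from bench import arm gives the robot as it stands. The module is installed in compiled form; this text tells all that it offers.
- The arm moves only by the tool arm_command, never from a script. Its argument "plan" is one flat list of numbers, 7 for each row, row after row: the shift along the tool's x, y, z in m, then the turn, a rotation vector about the tool's x, y, z in rad, then the finger opening in m, from 0 to 0.087. A call has exactly 8 rows; each row is the pose to reach, as a shift and turn from the pose measured when the call began, along the tool's axes at that moment; what a row does not reach only later rows make up. A row lasts 1/10 s, in which the tool goes at most 50 mm and 8.59 degrees, less where a joint would pass 70% of its speed; a pose out of reach is approached as far as the arm can. A call with a gripper value outside its range is refused whole. The fingers move at their own pace and stop on an object; the grip force is fixed at half the most. Time passes only in rows, so rows that repeat a pose let the fingers close, or fill a call up. It gives the time, the measured TCP pose, the force and the opening at its end, in the units of the state.
- arm.sense(): the state, without advancing time (a new reading comes with each control period).
- arm.get_image(name): name is "side" or "top"; returns the picture (480x640x3 uint8, blue, green, red); there is no depth.
- arm.calibration(name): a dict with "vfov" (degrees; the focal length in pixels is half the picture's height over the tangent of half this angle, whatever the lens; pixels are square), "cx", "cy" (the principal point, pixels), "R" (3x3) and "t" (3): a world point X has camera coordinates R X + t. Camera axes: x right, y down, z forward; pixel columns grow to the right and rows downward; lengths in m; the calibration is good to about 2 mm. A picture is of the moment at which its call begins. calibration takes no time and is no camera call.
- arm.sign_off(): hands the job in, once; it reports no verdict.
The state is a dict: "time": time; "joint_positions": joint angles; "qd": joint speeds; "joint_torque": joint torques, N m; "eef_pos": TCP position; "orientation": TCP orientation; "force": force on the tool from outside, world axes, zero at the start; "wrist_torque": the same for the moment, N m; "gripper_width": opening from 0.0 (shut) to 1.0 (fully open).
Only numpy, scipy, OpenCV 4.12 (cv2) and the standard library are available. Lean on these libraries where they do the work, as an engineer would, in place of code of your own. Each camera call takes 0.05 s, during which the arm holds its last target.

TASK

Run a fingertip along the back rail of the wooden tea stand, pushing the brass marker ahead of it and counting the gaps from the end where the marker starts (the robot's left), and leave the marker standing wholly over the third gap. Then push the steel tea tin across the table, lengthwise into that third gap, until it is fully home against the rail. Push only: the tin must not be lifted or tipped, and the teacups, candy tray and vase stay where they are.

Things in the scene. Friction and masses are not known exactly. Their poses are not given: they have to be found in the camera images.
- rack: Fixed wooden tea stand like a low toast rack. Origin: on the table under the middle of its back rail; x from the gaps' open mouths to the rail (roughly away from the robot), y along the rail to the robot's left. Seven upright dividers 8 mm thick, 34 mm high, from the rail to x = -64 mm (rounded noses), at y = 156, 104, 52, 0, -52, -104, -156 mm, leave six gaps 44 mm wide, open in front and above.
- rail_top (a point): Middle of the top of the stand's back rail, which is 320 mm long (y), 12 mm thick (x), 40 mm high; axes as the stand's. Gap 1 is at its +y end, centred at y = 130 mm; each next gap is centred 52 mm further towards -y, so gap 3 is at y = 26 mm. The gaps' floor is the bare table.
- marker (a joint): Slide of the brass marker along the top of the back rail, in m. 0: marker centred over gap 1; grows towards -y of the stand; 0.052 over gap 2, 0.104 over gap 3. Runs from -0.022 to 0.278. It starts left of gap 2. It needs about 1.2 N to move, stays where it is left and cannot come off the rail.
- marker_top (a point): Middle of the top face of the brass marker, a block 20 mm in x, 18 mm in y and 24 mm high riding on the rail (its underside 40 mm, its top 64 mm above the table); axes as the stand's.
- tin: Loose closed steel tea tin, a block 64 mm long (its x), 34 mm wide (y), 28 mm high, 0.15 to 0.31 kg. Origin: centre of its underside. It lies on the table in front of the stand, roughly parallel to the stand's x, up to 90 mm to either side of gap 3's line. Home against the rail, its origin is at x = -38 mm in the stand's frame and its near end stands 6 mm out of the gap.
- cup_a: Porcelain teacup, 72 mm across, 55 mm high, bystander. Origin: centre of its underside.
- cup_b: Second, equal porcelain teacup, bystander. Origin: centre of its underside.
- candy: Round red acrylic candy tray with a button in its lid, 180 mm across, 59 mm high, bystander. Origin: centre of its underside.
- vase: Glass vase, 90 mm across, 170 mm high, bystander. Origin: centre of its underside.
Not all that is in view belongs to the job. Of the things shaped like the tin, the steel one is meant.

How it is judged:
By the outcome, as a careful person would: the job done as asked, in the order asked, and still so for the second after the job is handed in, with the robot touching nothing.
It also fails if it takes over 64 s, if anything falls off the work surface, if the arm or the gripper's body presses on something with over 40 N, if the wrist force passes 120 N, or if a joint passes its speed limit or range.

## Working session

There is one attempt and no reset: what is moved stays moved. The work goes in short steps, Python scripts to look and compute and a tool call to move; the robot and the scene stay as the last step left them, time stands still between calls to the robot, and variables do not carry over. Pictures are saved under pics/ and viewed, and the job is handed in when it is done.

Besides the shell and the picture viewer there is one more tool, called after "Emit:" by a JSON object that holds its "api" and its "payload", one argument or row to a line. arm_command: Moves the arm, as the interface text tells. Its arguments: {"type":"object","properties":{"plan":{"type":"array","items":{"type":"number"}}},"required":["plan"]}

```bash
mkdir -p pics
python3 - <<'E'
from bench import arm
import cv2,numpy as np
for n in("top","side"):
    cv2.imwrite(f"pics/{n}0.png",arm.get_image(n)); c=arm.calibration(n); print(n,c)
s=arm.sense(); print({k:np.round(v,3) for k,v in s.items()})
E
```

```text
top {'vfov': 47.379890258826705, 'cx': 319.7244041013849, 'cy': 241.57768232720525, 'R': array([[ 0.02637564, -0.99940078,  0.02241434],
       [-0.99470557, -0.02846635, -0.09874458],
       [ 0.09932346, -0.01969121, -0.99486035]]), 't': array([-0.03893863,  0.54623834,  1.44009125])}
side {'vfov': 50.62886062987464, 'cx': 321.0430847908636, 'cy': 234.768731608469, 'R': array([[-0.85022208, -0.52640586, -0.00439235],
       [-0.35377385,  0.5775352 , -0.73572899],
       [ 0.38982879, -0.62397913, -0.67726181]]), 't': array([0.47040885, 0.24040676, 0.89440187])}
{'time': np.float64(0.1), 'joint_positions': array([-1.515,  0.528,  1.434, -0.   ,  1.181, -0.179]), 'qd': array([-0.002,  0.   , -0.003,  0.   , -0.   ,  0.   ]), 'joint_torque': array([ -0.   , -44.098, -17.715,   0.064,   0.053,  -0.   ]), 'eef_pos': array([ 0.145, -0.607,  0.23 ]), 'orientation': array([-2.464e+00,  1.946e+00,  2.000e-03]), 'force': array([-0.339, -0.281, -0.603]), 'wrist_torque': array([-0.021,  0.002,  0.017]), 'gripper_width': np.float64(1.001)}
```

View pics/top0.png

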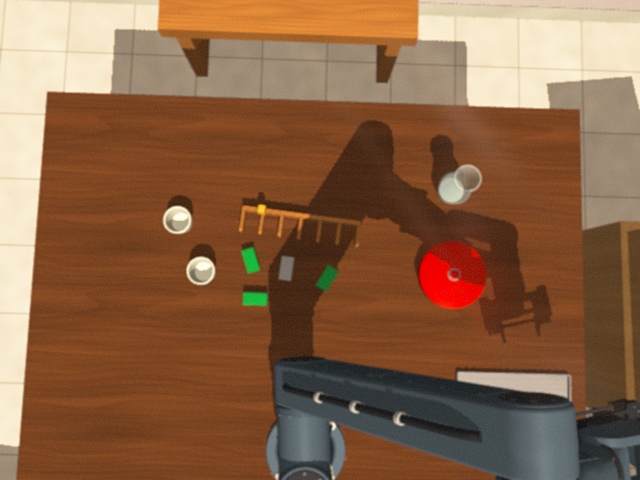

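View pics/side0.png

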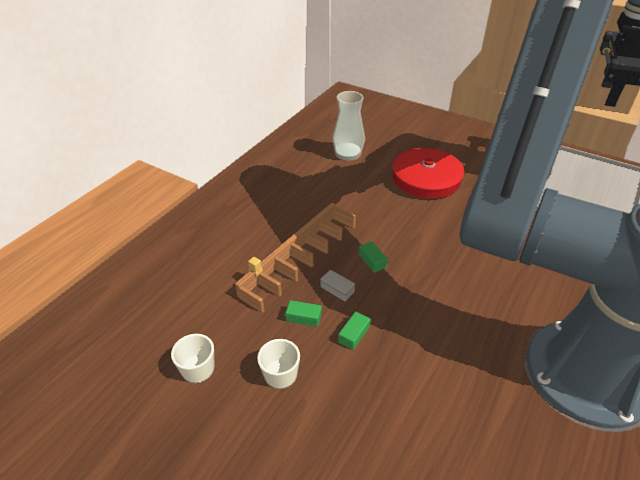

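The top view shows the grey steel tin at about (286,268). Three green blocks have the same shape, at (250,260), (255,299) and (327,278). The stand's rail runs from (242,207) to (360,222), with the marker at (262,210). The cups are at (178,219) and (201,270). I choose the grey block and will check it in a crop.

Run:
```python
import cv2
a=cv2.imread("pics/top0.png")[190:320,225:375]; cv2.imwrite("pics/c1.png",cv2.resize(a,None,fx=4.6,fy=4.6,interpolation=cv2.INTER_CUBIC)[:600,:800])
a=cv2.imread("pics/side0.png")[195:355,225:400]; cv2.imwrite("pics/c2.png",cv2.resize(a,None,fx=3.7,fy=3.7,interpolation=cv2.INTER_CUBIC)[:600,:800])
```

```text
(no output)
```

View pics/c1.png

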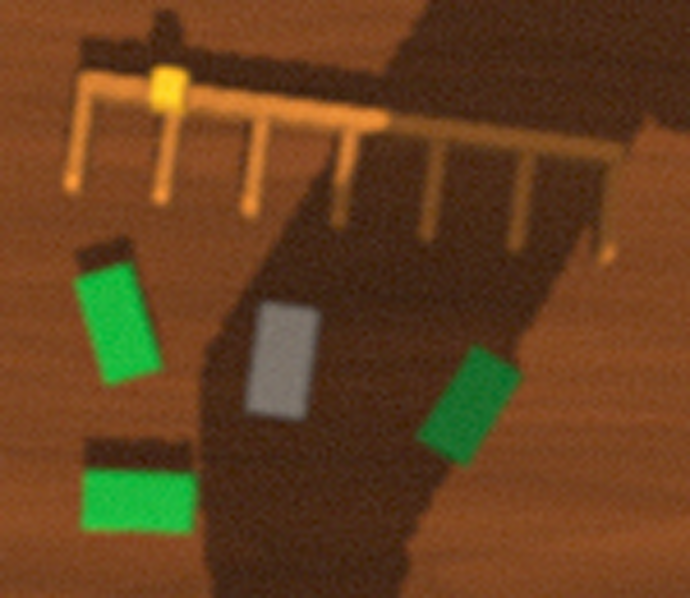

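View pics/c2.png

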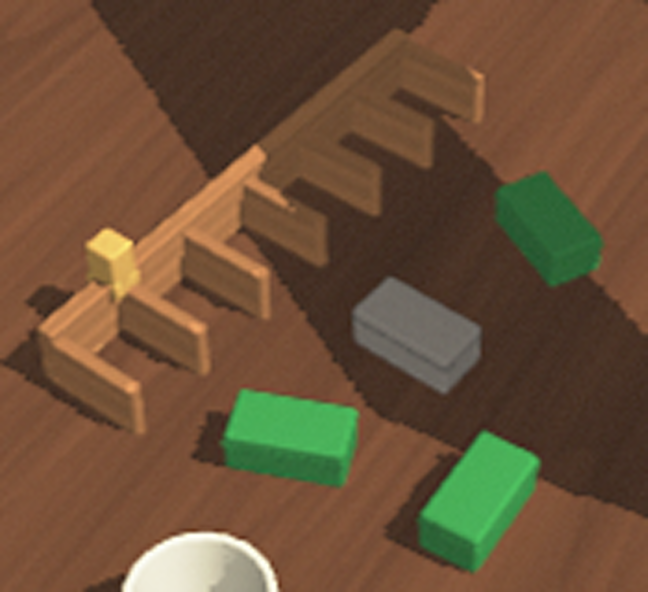

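The crop confirms that the grey block is the steel tin, since the other three are green. Gap 3 lies between the divider noses at crop (249,210) and (340,222). The marker is over divider 2. Next I'll measure.

```bash
cat > h.py <<'E'
import numpy as np,cv2
from bench import arm
C={n:arm.calibration(n) for n in("top","side")}
def ray(n,uv,z):
    c=C[n];f=240/np.tan(np.radians(c['vfov']/2));R,t=np.array(c['R']),np.array(c['t'])
    uv=np.atleast_2d(uv).astype(float)
    d=np.c_[(uv[:,0]-c['cx'])/f,(uv[:,1]-c['cy'])/f,np.ones(len(uv))]@R
    o=-R.T@t
    return o+d*((z-o[2])/d[:,2])[:,None]
def proj(n,X):
    c=C[n];f=240/np.tan(np.radians(c['vfov']/2));p=np.atleast_2d(X)@np.array(c['R']).T+c['t']
    return np.c_[p[:,0]/p[:,2]*f+c['cx'],p[:,1]/p[:,2]*f+c['cy']]
def rigid(P,Q): # Q = R(th)P+t 2D
    pm,qm=P.mean(0),Q.mean(0);p=P-pm;q=Q-qm
    th=np.arctan2((p[:,0]*q[:,1]-p[:,1]*q[:,0]).sum(),(p*q).sum())
    R=np.array([[np.cos(th),-np.sin(th)],[np.sin(th),np.cos(th)]]);return th,R,qm-R@pm,np.linalg.norm(p@R.T+qm-q-qm,axis=1)
def tin(n,im,z,box):
    x0,y0,x1,y1=box;a=cv2.cvtColor(cv2.resize(im[y0:y1,x0:x1],None,fx=4,fy=4,interpolation=cv2.INTER_CUBIC),cv2.COLOR_BGR2HSV)
    m=((a[...,1]<70)&(a[...,2]>60)).astype(np.uint8)
    m=cv2.morphologyEx(m,cv2.MORPH_OPEN,np.ones((7,7)))
    cs,_=cv2.findContours(m,0,2);c=max(cs,key=cv2.contourArea)
    uv=(c[:,0]+.5)/4-.5+[x0,y0]
    X=ray(n,uv,z)[:,:2]
    return cv2.minAreaRect((X*1000).astype(np.float32))
E
python3 - <<'E'
from h import *
y=np.array([156,104,52,0,-52,-104,-156])/1000
P=np.c_[np.full(7,-.062),y]
uv=np.array([(72,187),(161,198),(249,210),(340,222),(428,236),(516,247),(608,257)])/4.6-.4+[225,190]
Q=ray("top",uv,.034)[:,:2];th,R,t,e=rigid(P,Q);print("top",np.degrees(th),t,e.round(4))
uv2=np.array([(140,400),(207,330),(268,272),(325,222),(380,175),(432,125),(482,75)])/3.7-.4+[225,195]
Q2=ray("side",uv2,.034)[:,:2];th2,R2,t2,e2=rigid(P,Q2);print("side",np.degrees(th2),t2,e2.round(4))
# rail corners top
c=ray("top",np.array([(80,82),(622,152)])/4.6-.4+[225,190],.04)[:,:2];print("rail ends",((c-t)@R).round(4))
im=cv2.imread("pics/top0.png")
m=ray("top",np.array([(169,90)])/4.6-.4+[225,190],.064)[:,:2];print("marker",((m-t)@R).round(4))
m=ray("side",np.array([(111,246)])/3.7-.4+[225,195],.064)[:,:2];print("marker side",((m-t)@R).round(4))
r=tin("top",im,.028,(265,245,310,295));print(r,((np.array(r[0])/1000-t)@R).round(4))
print(ray("top",[(327,278),(250,260),(255,299),(178,213),(201,264)],.04))
E
```

```text
top -6.015979618490692 [0.61618811 0.02704357] [0.0003 0.0005 0.0009 0.0005 0.001  0.0007 0.0016]
side -5.008127507334532 [0.61279603 0.03140494] [0.0045 0.002  0.003  0.0005 0.0029 0.0012 0.0035]
rail ends [[-1.500e-03  1.598e-01]
 [ 1.000e-04 -1.574e-01]]
marker [[-0.0027  0.1056]]
marker side [[-0.0047  0.1106]]
((474.02313232421875, 64.24232482910156), (35.176048278808594, 65.19471740722656), 83.1889419555664) [-0.1453  0.0221]
[[ 0.44968902 -0.04543979  0.04      ]
 [ 0.49165614  0.15933867  0.04      ]
 [ 0.38953412  0.14225692  0.04      ]
 [ 0.61138459  0.35502965  0.04      ]
 [ 0.47751382  0.28772124  0.04      ]]
```

```bash
cat >> h.py <<'E'
from scipy.spatial.transform import Rotation as Ro
TH=np.radians(-6.0);RR=np.array([[np.cos(TH),-np.sin(TH)],[np.sin(TH),np.cos(TH)]]);T=np.array([.616,.027])
def w(x,y): return RR@[x,y]+T
def goalR(flip=1):
    ty=np.r_[RR@[0,1],0]*flip; z=np.array([0,0,-1.]); return Ro.from_matrix(np.c_[ty,np.cross(z,ty),z])
def state():
    s=arm.sense();R0=Ro.from_rotvec(s['orientation']);p=np.array(s['eef_pos'])
    print("t",round(float(s['time']),2),"eef",p.round(4),"rack",((p[:2]-T)@RR).round(4),"F",np.round(s['force'],2),"g",round(float(s['gripper_width']),3),"q",np.round(s['joint_positions'],2))
    return R0,p
def go(rx,ry,z,flip=1):
    R0,p=state();g=np.r_[w(rx,ry),z]
    print("shift",R0.inv().apply(g-p).round(4),"turn",(R0.inv()*goalR(flip)).as_rotvec().round(4))
E
python3 - <<'E'
from h import *
go(0,.165,.2); go(0,.165,.2,-1)
print(w(0,.165))
print(ray("top",[(452,190)],.0),ray("top",[(453,275)],.05))
E
```

```text
t 0.1 eef [ 0.1448 -0.6073  0.2297] rack [-0.4023 -0.6801] F [-0.34 -0.28 -0.6 ] g 1.001 q [-1.52  0.53  1.43 -0.    1.18 -0.18]
shift [-0.6635 -0.6601  0.0312] turn [-2.700e-03 -0.000e+00 -2.803e+00]
t 0.1 eef [ 0.1448 -0.6073  0.2297] rack [-0.4023 -0.6801] F [-0.34 -0.28 -0.6 ] g 1.001 q [-1.52  0.53  1.43 -0.    1.18 -0.18]
shift [-0.6635 -0.6601  0.0312] turn [-0.      0.0019  0.3385]
[0.6332472  0.19109611]
[[ 0.70410369 -0.38760247  0.        ]] [[ 0.46628214 -0.37759979  0.05      ]]
```

Emit:
{"api": "arm_command", "payload": {
  "plan": [-0.035,-0.035,0,0,0,0.042,0.0,-0.07,-0.07,0,0,0,0.085,0.0,-0.105,-0.105,0,0,0,0.127,0.0,-0.14,-0.14,0,0,0,0.17,0.0,-0.175,-0.175,0,0,0,0.212,0.0,-0.21,-0.21,0,0,0,0.254,0.0,-0.245,-0.245,0,0,0,0.296,0.0,-0.28,-0.28,0,0,0,0.3385,0.0]
}}

```text
time: 0.9
eef_pos: [0.3528, -0.2681, 0.2302]
orientation: [-2.098, 2.336, 0.003]
force: [0.4, -0.8, -0.1]
gripper_width: 0.357
```

```bash
python3 -c "
from h import *
go(0,.165,.2,-1)"
```

```text
t 0.9 eef [ 0.3528 -0.2681  0.2302] rack [-0.2309 -0.321 ] F [ 0.36 -0.77 -0.07] g 0.357 q [-0.9   0.28  1.87  0.    0.99  0.77]
shift [-0.4865 -0.2297  0.0312] turn [ 0.0004  0.0023 -0.0024]
```

Emit:
{"api": "arm_command", "payload": {
  "plan": [-0.044,-0.021,0,0,0,0,0,-0.088,-0.042,0,0,0,0,0,-0.132,-0.063,0,0,0,0,0,-0.176,-0.084,0,0,0,0,0,-0.22,-0.105,0,0,0,0,0,-0.264,-0.126,0,0,0,0,0,-0.308,-0.147,0,0,0,0,0,-0.352,-0.168,0,0,0,0,0]
}}

```text
time: 1.7
eef_pos: [0.558, 0.0659, 0.2306]
orientation: [-2.099, 2.336, 0.003]
force: [0.1, 0.0, 0.2]
gripper_width: 0.002
```

```bash
python3 -c "
from h import *
go(0,.165,.1,-1)"
```

```text
t 1.7 eef [0.558  0.0659 0.2306] rack [-0.0618  0.0326] F [0.09 0.04 0.19] g 0.002 q [-0.08  0.44  1.59  0.    1.11  1.59]
shift [-0.1322 -0.0617  0.1308] turn [ 0.001   0.002  -0.0019]
```

Emit:
{"api": "arm_command", "payload": {
  "plan": [-0.044,-0.021,0,0,0,0,0,-0.088,-0.042,0,0,0,0,0,-0.132,-0.062,0,0,0,0,0,-0.132,-0.062,0.04,0.001,0.002,-0.002,0,-0.132,-0.062,0.08,0.001,0.002,-0.002,0,-0.132,-0.062,0.12,0.001,0.002,-0.002,0,-0.132,-0.062,0.131,0.001,0.002,-0.002,0,-0.132,-0.062,0.131,0.001,0.002,-0.002,0]
}}

```text
time: 2.5
eef_pos: [0.6319, 0.1905, 0.0975]
orientation: [2.099, -2.331, -0.005]
force: [-0.2, 0.0, -0.4]
gripper_width: 0.006
```

```bash
python3 -c "
from h import *
go(0,.165,.057,-1)
cv2.imwrite('pics/top1.png',cv2.resize(arm.get_image('top')[150:300,200:400],None,fx=4,fy=4,interpolation=2));cv2.imwrite('pics/side1.png',cv2.resize(arm.get_image('side')[180:330,180:380],None,fx=4,fy=4,interpolation=2))"
```

```text
t 2.5 eef [0.6319 0.1905 0.0975] rack [-0.0013  0.1643] F [-0.24  0.   -0.39] g 0.006 q [0.12 0.73 1.44 0.   0.97 1.8 ]
shift [-0.0007 -0.0015  0.0405] turn [ 0.0053 -0.0012 -0.0001]
```

View pics/side1.png

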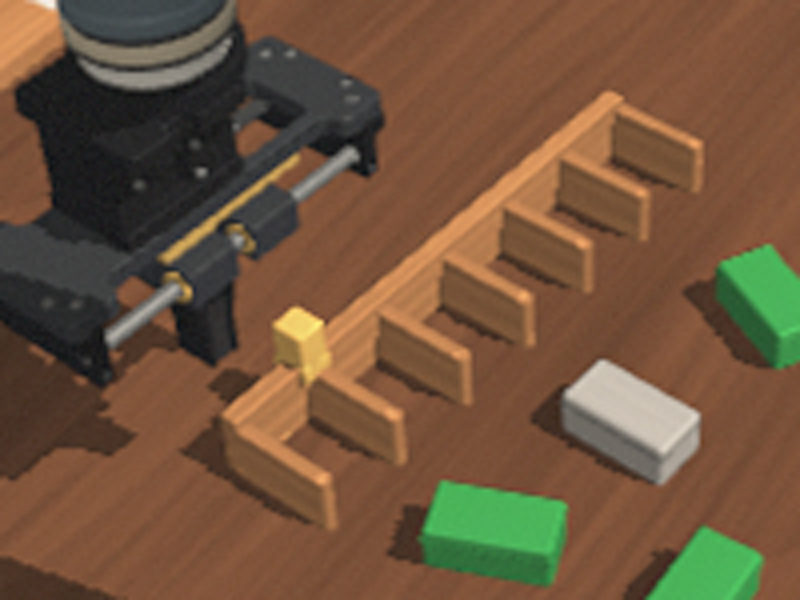

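View pics/top1.png

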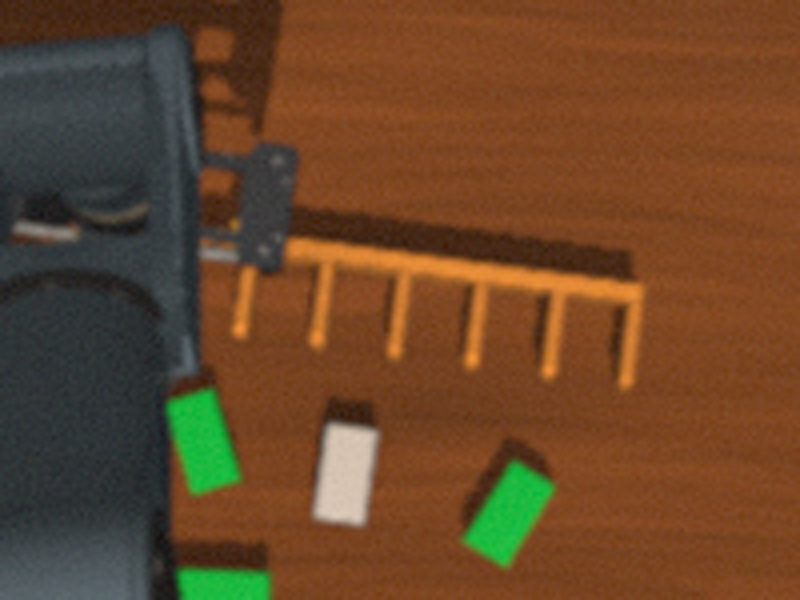

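The side crop shows the closed fingertip at (218,360), left of the marker at (300,345), with the tip well above the rail. I'll descend and start pushing the marker.

Emit:
{"api": "arm_command", "payload": {
  "plan": [0,-0.0015,0.02,0.005,-0.001,0,0,0,-0.0015,0.0405,0.005,-0.001,0,0,0,-0.0015,0.0405,0.005,-0.001,0,0,0.012,-0.0015,0.0405,0.005,-0.001,0,0,0.024,-0.0015,0.0405,0.005,-0.001,0,0,0.036,-0.0015,0.0405,0.005,-0.001,0,0,0.048,-0.0015,0.0405,0.005,-0.001,0,0,0.06,-0.0015,0.0405,0.005,-0.001,0,0]
}}

```text
time: 3.4
eef_pos: [0.6308, 0.1299, 0.0616]
orientation: [-2.095, 2.33, -0.009]
force: [0.4, 1.6, -0.1]
gripper_width: 0.006
```

```bash
python3 -c "
from h import *
go(0,.055,.057,-1)
cv2.imwrite('pics/side2.png',cv2.resize(arm.get_image('side')[180:330,180:380],None,fx=4,fy=4,interpolation=2))"
```

```text
t 3.4 eef [0.6308 0.1299 0.0616] rack [0.004  0.1039] F [ 0.45  1.62 -0.1 ] g 0.006 q [0.03 0.76 1.51 0.   0.86 1.71]
shift [0.0489 0.004  0.0044] turn [-0.0095  0.0024 -0.0011]
```

View pics/side2.png

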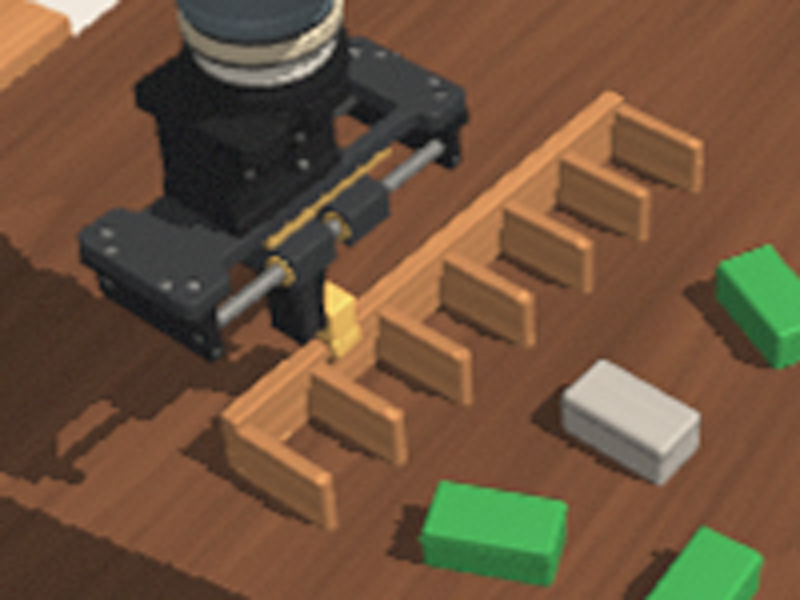

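The fingertip is pushing the marker at about 1.6 N, and it has passed divider 2. I'll keep pushing.

Emit:
{"api": "arm_command", "payload": {
  "plan": [0.01,0.003,0.003,-0.009,0.002,-0.001,0,0.02,0.004,0.003,-0.009,0.002,-0.001,0,0.03,0.004,0.003,-0.009,0.002,-0.001,0,0.038,0.004,0.003,-0.009,0.002,-0.001,0,0.044,0.004,0.003,-0.009,0.002,-0.001,0,0.047,0.004,0.003,-0.009,0.002,-0.001,0,0.048,0.004,0.003,-0.009,0.002,-0.001,0,0.048,0.004,0.003,-0.009,0.002,-0.001,0]
}}

```text
time: 4.25
eef_pos: [0.621, 0.0805, 0.0581]
orientation: [2.1, -2.334, -0.0]
force: [0.6, 0.2, -0.2]
gripper_width: 0.006
```

```bash
python3 -c "
from h import *
go(0,.055,.057,-1)
cv2.imwrite('pics/side3.png',cv2.resize(arm.get_image('side')[180:330,180:380],None,fx=4,fy=4,interpolation=2))"
```

```text
t 4.25 eef [0.621  0.0805 0.0581] rack [-0.0006  0.0537] F [ 0.64  0.22 -0.24] g 0.006 q [-0.05  0.75  1.55 -0.    0.84  1.63]
shift [-0.0013 -0.0006  0.0011] turn [ 0.0016 -0.0017 -0.0007]
```

View pics/side3.png

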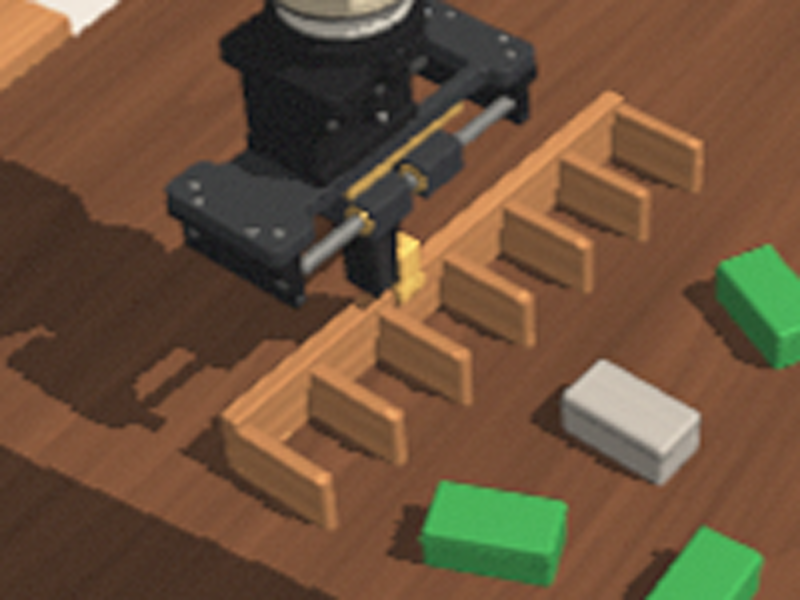

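Marker looks to be over gap 3. I'll back off, lift and move in front of the stand to get a clear look.

Emit:
{"api": "arm_command", "payload": {
  "plan": [-0.015,0,0,0,0,0,0,-0.03,0,0,0,0,0,0,-0.03,0,-0.04,0,0,0,0,-0.03,0,-0.08,0,0,0,0,-0.03,0.05,-0.08,0,0,0,0,-0.02,0.1,-0.08,0,0,0,0,0,0.15,-0.08,0,0,0,0,0.02,0.2,-0.08,0,0,0,0]
}}

```text
time: 5.1
eef_pos: [0.4267, 0.0855, 0.1388]
orientation: [2.104, -2.331, 0.001]
force: [1.0, -0.2, 0.5]
gripper_width: 0.005
```

```bash
python3 -c "
from h import *
go(-.21,.024,.1,-1)
a=arm.get_image('top');b=arm.get_image('side')
cv2.imwrite('pics/top4r.png',a);cv2.imwrite('pics/side4r.png',b)
cv2.imwrite('pics/top4.png',cv2.resize(a[180:310,220:380],None,fx=4.6,fy=4.6,interpolation=2));cv2.imwrite('pics/side4.png',cv2.resize(b[180:330,180:380],None,fx=4,fy=4,interpolation=2))
h=cv2.cvtColor(cv2.resize(a[195:230,235:370],None,fx=4,fy=4,interpolation=2),cv2.COLOR_BGR2HSV)
m=((h[...,0]>20)&(h[...,0]<35)&(h[...,1]>120)&(h[...,2]>150)).astype('uint8')
ys,xs=np.nonzero(m);print(len(xs));uv=np.c_[xs,ys].mean(0)/4+[235,195];print(uv,((ray('top',uv,.062)[:,:2]-T)@RR))
"
```

```text
t 5.1 eef [0.4267 0.0855 0.1388] rack [-0.1944  0.0384] F [ 0.98 -0.25  0.5 ] g 0.005 q [-0.06  0.44  1.99 -0.    0.72  1.62]
shift [0.0143 0.0156 0.0388] turn [ 0.0006 -0.0016  0.0025]
644
[289.05784161 212.79192547] [[-0.00199869  0.03239039]]
```

View pics/side4.png

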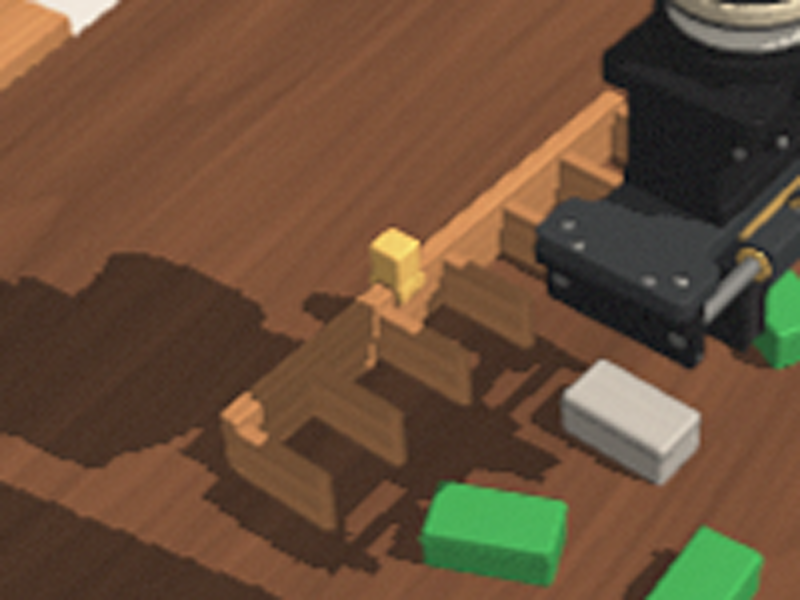

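View pics/top4.png

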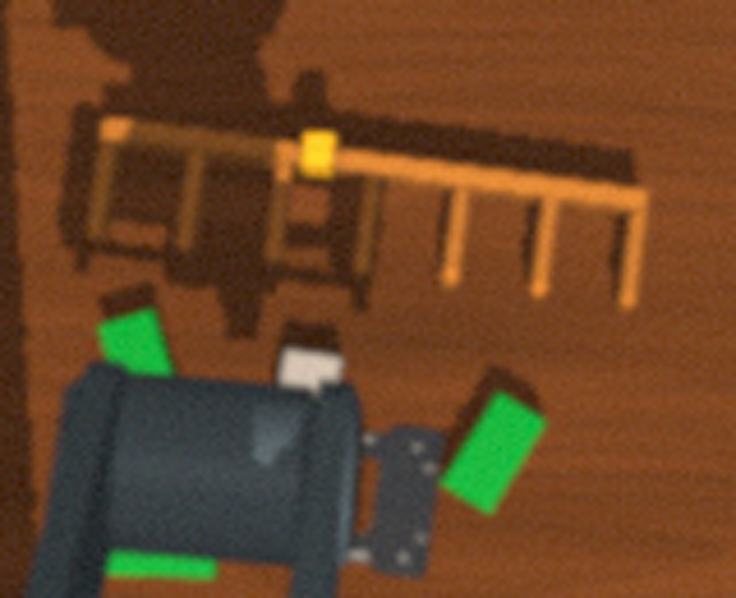

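Marker is at rack y ≈ 32 mm from the top view. The allowed range is 13 to 39 mm, so it stands wholly over gap 3, with about 6 mm to spare on its tighter side. The top crop agrees, showing it at 302–337 between the dividers at 284 and 372. Now I'll lower the fingers behind the tin, opened 10 mm so they push flat on its end.

Emit:
{"api": "arm_command", "payload": {
  "plan": [0.016,0.0145,0,0,-0.0015,0.0025,0.01,0.016,0.0145,0,0,-0.0015,0.0025,0.01,0.016,0.0145,0.04,0,-0.0015,0.0025,0.01,0.016,0.0145,0.08,0,-0.0015,0.0025,0.01,0.016,0.0145,0.11,0,-0.0015,0.0025,0.01,0.016,0.0145,0.121,0,-0.0015,0.0025,0.01,0.016,0.0145,0.121,0,-0.0015,0.0025,0.01,0.016,0.0145,0.121,0,-0.0015,0.0025,0.01]
}}

```text
time: 6.0
eef_pos: [0.3991, 0.0717, 0.0166]
orientation: [2.093, -2.326, -0.019]
force: [-0.6, -0.3, 0.3]
gripper_width: 0.115
```

```bash
python3 -c "
from h import *
go(-.15,.0245,.018,-1)
b=arm.get_image('side')
cv2.imwrite('pics/side5.png',cv2.resize(b[180:350,220:440],None,fx=3.5,fy=3.5,interpolation=2))
"
```

```text
t 6.0 eef [0.3991 0.0717 0.0166] rack [-0.2204  0.0218] F [-0.61 -0.34  0.3 ] g 0.115 q [-0.1   0.71  2.12 -0.    0.33  1.58]
shift [-0.0028 -0.0703 -0.0027] turn [ 0.0174 -0.001  -0.0009]
```

View pics/side5.png

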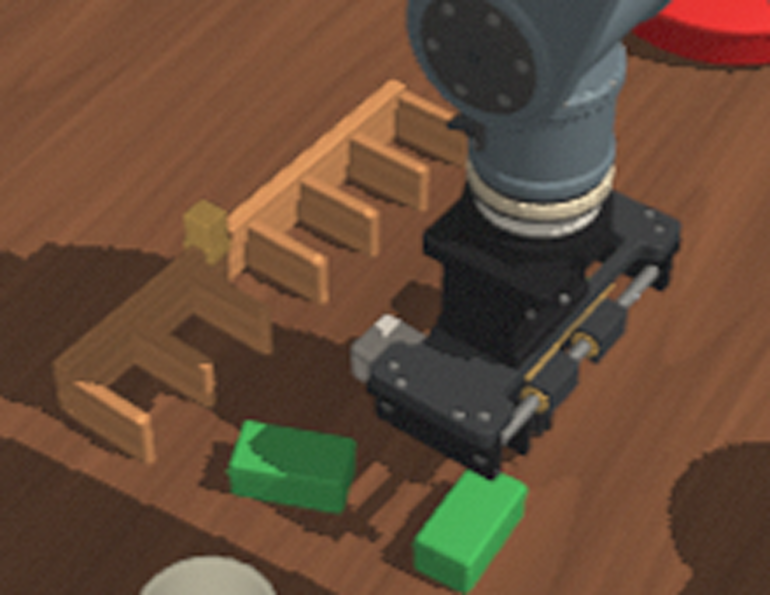

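Fingers are down behind the tin. Its front corner shows at about (385,345) with nothing touching it. Start pushing.

Emit:
{"api": "arm_command", "payload": {
  "plan": [0,-0.01,-0.0015,0.017,-0.001,-0.001,0.01,0,-0.02,-0.0015,0.017,-0.001,-0.001,0.01,0,-0.028,-0.0015,0.017,-0.001,-0.001,0.01,-0.0005,-0.036,-0.002,0.017,-0.001,-0.001,0.01,-0.001,-0.044,-0.002,0.017,-0.001,-0.001,0.01,-0.0015,-0.052,-0.002,0.017,-0.001,-0.001,0.01,-0.002,-0.06,-0.0025,0.017,-0.001,-0.001,0.01,-0.0025,-0.065,-0.0025,0.017,-0.001,-0.001,0.01]
}}

```text
time: 6.85
eef_pos: [0.4654, 0.0671, 0.0184]
orientation: [-2.101, 2.334, -0.002]
force: [-2.3, 0.3, 1.4]
gripper_width: 0.111
```

```bash
python3 -c "
from h import *
go(-.11,.026,.018,-1)
a=arm.get_image('top');b=arm.get_image('side')
cv2.imwrite('pics/top6.png',cv2.resize(a[180:310,220:380],None,fx=4.6,fy=4.6,interpolation=2));cv2.imwrite('pics/side6.png',cv2.resize(b[180:350,220:440],None,fx=3.5,fy=3.5,interpolation=2))
"
```

```text
t 6.85 eef [0.4654 0.0671 0.0184] rack [-0.154   0.0241] F [-2.34  0.34  1.4 ] g 0.111 q [-0.1   0.72  1.97 -0.    0.46  1.58]
shift [-0.0019 -0.044   0.0005] turn [-0.0017 -0.     -0.0001]
```

View pics/side6.png

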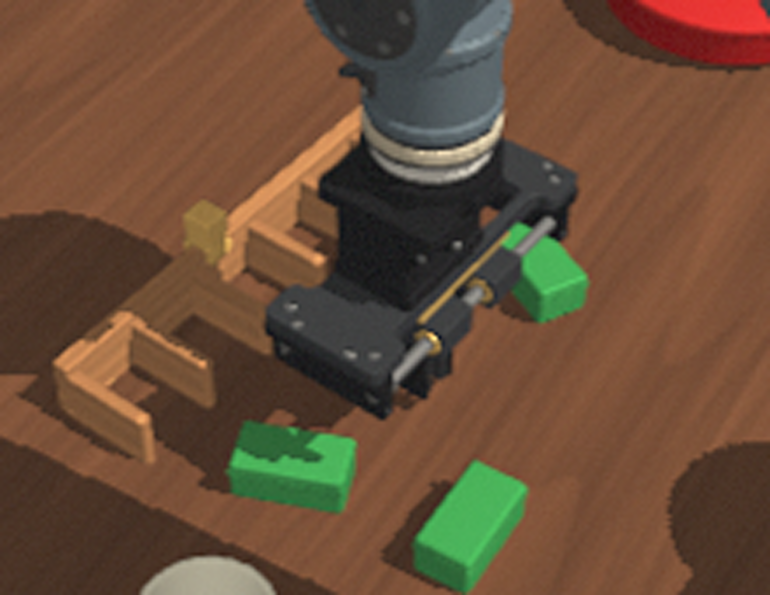

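View pics/top6.png

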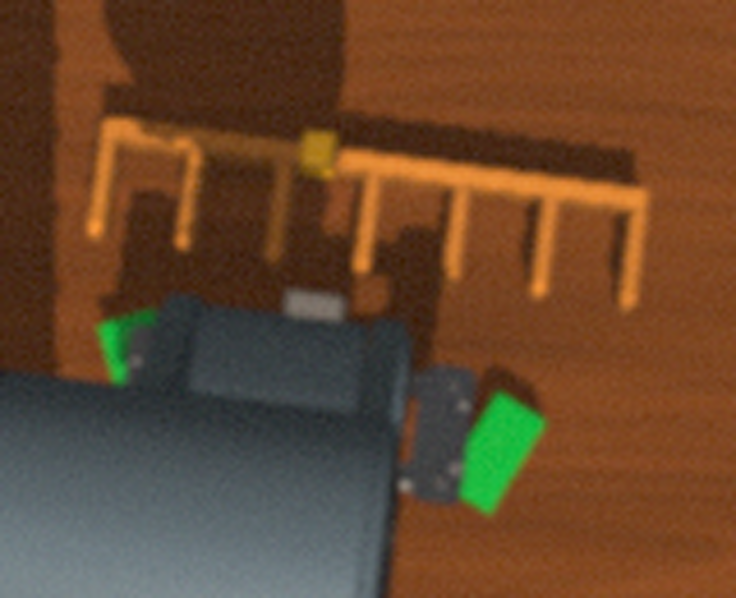

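The tin's leading end is visible at (284–347, 292), between the noses at 274 and 361. Checking it in rack coordinates.

```bash
python3 -c "
from h import *
uv=np.array([(285,289),(347,295),(284,312),(345,320)])/4.6-.4+[220,180]
print(((ray('top',uv,.028)[:,:2]-T)@RR).round(4))
uv=np.array([(274,258),(361,270)])/4.6-.4+[220,180]
print(((ray('top',uv,.034)[:,:2]-T)@RR).round(4))
"
```

```text
[[-0.0791  0.0432]
 [-0.0778  0.007 ]
 [-0.0925  0.0419]
 [-0.0924  0.0061]]
[[-0.0626  0.0516]
 [-0.0628  0.0007]]
```

The tin is straight, with its centre at y ≈ 24.5 mm against a gap centre of 26 mm. I'll push on with a 2 mm drift.

Emit:
{"api": "arm_command", "payload": {
  "plan": [-0.001,-0.006,0.0005,-0.002,0,0,0.01,-0.0015,-0.012,0.0005,-0.002,0,0,0.01,-0.002,-0.018,0.0005,-0.002,0,0,0.01,-0.002,-0.025,0.0005,-0.002,0,0,0.01,-0.002,-0.032,0.0005,-0.002,0,0,0.01,-0.002,-0.039,0.0005,-0.002,0,0,0.01,-0.002,-0.046,0.0005,-0.002,0,0,0.01,-0.002,-0.052,0.0005,-0.002,0,0,0.01]
}}

```text
time: 7.75
eef_pos: [0.5186, 0.0634, 0.0181]
orientation: [-2.101, 2.334, -0.002]
force: [-1.2, -0.1, -0.5]
gripper_width: 0.115
```

```bash
python3 -c "
from h import *
go(-.08,.026,.018,-1)
a=arm.get_image('top')
cv2.imwrite('pics/top7.png',cv2.resize(a[180:310,220:380],None,fx=4.6,fy=4.6,interpolation=2))
"
```

```text
t 7.75 eef [0.5186 0.0634 0.0181] rack [-0.1007  0.0261] F [-1.23 -0.13 -0.53] g 0.115 q [-0.09  0.74  1.84 -0.    0.56  1.58]
shift [ 0.0001 -0.0207  0.0002] turn [-0.0016 -0.     -0.0001]
```

View pics/top7.png

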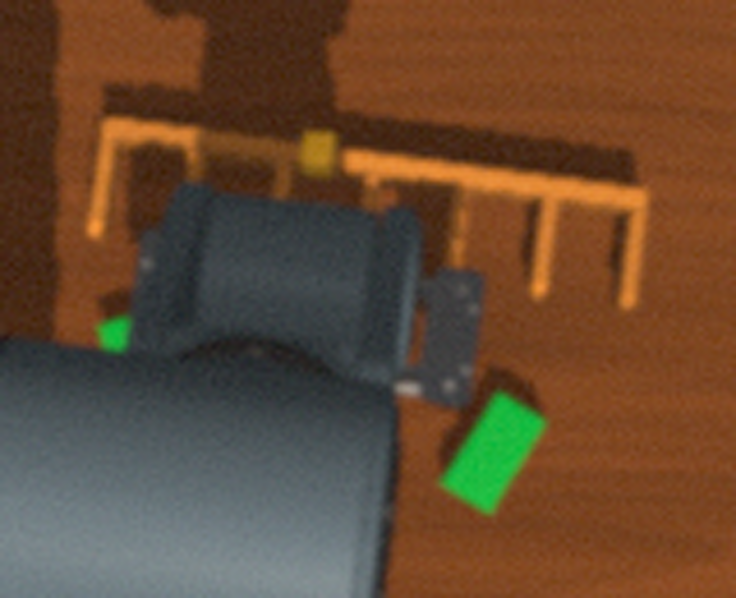

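Emit:
{"api": "arm_command", "payload": {
  "plan": [0,-0.003,0,0,0,0,0.01,0,-0.006,0,0,0,0,0.01,0,-0.009,0,0,0,0,0.01,0,-0.012,0,0,0,0,0.01,0,-0.015,0,0,0,0,0.01,0,-0.017,0,0,0,0,0.01,0,-0.018,0,0,0,0,0.01,0,-0.018,0,0,0,0,0.01]
}}

```text
time: 8.6
eef_pos: [0.538, 0.0613, 0.0183]
orientation: [-2.1, 2.333, -0.005]
force: [-1.2, -0.3, 0.1]
gripper_width: 0.117
```

```bash
python3 -c "
from h import *
go(-.08,.026,.018,-1)
"
```

```text
t 8.6 eef [0.538  0.0613 0.0183] rack [-0.0811  0.026 ] F [-1.24 -0.28  0.12] g 0.117 q [-0.09  0.75  1.79 -0.    0.6   1.58]
shift [-0.     -0.0011  0.0003] turn [-0.0041 -0.     -0.0003]
```

No contact with the rail yet, as the force is only about 1 N. I'll advance in 0.5–1 mm steps.

Emit:
{"api": "arm_command", "payload": {
  "plan": [0,-0.0005,0,0,0,0,0.01,0,-0.001,0,0,0,0,0.01,0,-0.0015,0,0,0,0,0.01,0,-0.002,0,0,0,0,0.01,0,-0.0025,0,0,0,0,0.01,0,-0.003,0,0,0,0,0.01,0,-0.003,0,0,0,0,0.01,0,-0.003,0,0,0,0,0.01]
}}

```text
time: 9.4
eef_pos: [0.5381, 0.0613, 0.0183]
orientation: [2.101, -2.334, -0.002]
force: [-6.9, 1.0, 4.7]
gripper_width: 0.113
```

```bash
python3 -c "
from h import *
go(-.08,.026,.018,-1)
"
```

```text
t 9.4 eef [0.5381 0.0613 0.0183] rack [-0.0811  0.026 ] F [-6.91  1.02  4.71] g 0.113 q [-0.09  0.75  1.78 -0.    0.61  1.58]
shift [-0.     -0.0011  0.0003] turn [ 0.0018 -0.0002 -0.    ]
```

The push stopped with force rising to 7 N, and the TCP is at -81.1 mm against an expected -81.5. I'll retreat and look.

Emit:
{"api": "arm_command", "payload": {
  "plan": [0,0.01,0,0,0,0,0.01,0,0.03,0,0,0,0,0.01,0,0.05,0,0,0,0,0.01,0,0.05,-0.04,0,0,0,0.01,0,0.06,-0.08,0,0,0,0.01,0.05,0.06,-0.1,0,0,0,0.01,0.1,0.06,-0.12,0,0,0,0.01,0.15,0.06,-0.15,0,0,0,0.01]
}}

```text
time: 10.2
eef_pos: [0.465, -0.0694, 0.1614]
orientation: [-2.103, 2.333, -0.003]
force: [1.4, -0.1, 0.2]
gripper_width: 0.119
```

Emit:
{"api": "arm_command", "payload": {
  "plan": [0.045,0.01,0,0,0,0,0.01,0.09,0.02,0,0,0,0,0.01,0.13,0.03,0,0,0,0,0.01,0.13,0.03,0,0,0,0,0.01,0.13,0.03,0,0,0,0,0.01,0.13,0.03,0,0,0,0,0.01,0.13,0.03,0,0,0,0,0.01,0.13,0.03,0,0,0,0,0.01]
}}

```text
time: 11.0
eef_pos: [0.4222, -0.1944, 0.1614]
orientation: [-2.106, 2.331, -0.003]
force: [0.1, 0.8, 0.2]
gripper_width: 0.116
```

```bash
python3 -c "
from h import *
state()
a=arm.get_image('top');b=arm.get_image('side')
cv2.imwrite('pics/top8f.png',a);cv2.imwrite('pics/side8f.png',b)
cv2.imwrite('pics/top8.png',cv2.resize(a[180:310,220:380],None,fx=4.6,fy=4.6,interpolation=2));cv2.imwrite('pics/side8.png',cv2.resize(b[180:350,220:440],None,fx=3.5,fy=3.5,interpolation=2))
r=tin('top',a,.028,(265,200,315,260));print(r,((np.array(r[0])/1000-T)@RR).round(4))
h=cv2.cvtColor(cv2.resize(a[195:230,235:370],None,fx=4,fy=4,interpolation=2),cv2.COLOR_BGR2HSV)
m=((h[...,0]>20)&(h[...,0]<35)&(h[...,1]>120)&(h[...,2]>150)).astype('uint8')
ys,xs=np.nonzero(m);uv=np.c_[xs,ys].mean(0)/4+[235,195];print(len(xs),((ray('top',uv,.062)[:,:2]-T)@RR))
"
```

```text
t 11.0 eef [ 0.4222 -0.1944  0.1614] rack [-0.1696 -0.2404] F [0.11 0.82 0.23] g 0.116 q [-0.67  0.43  1.9  -0.    0.82  1.  ]
((579.2333984375, 57.52716827392578), (36.68316650390625, 64.8831558227539), 84.35799407958984) [-0.0398  0.0265]
634 [[-0.00191302  0.03243949]]
```

View pics/top8.png

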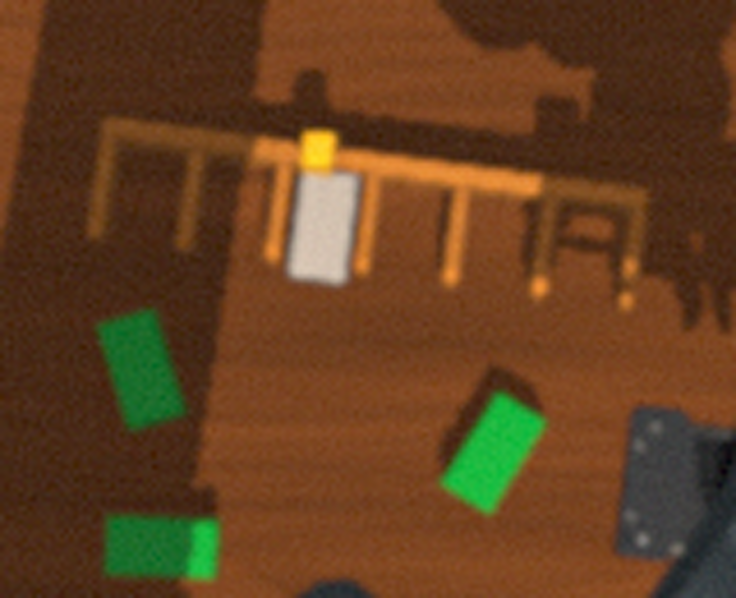

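View pics/side8.png

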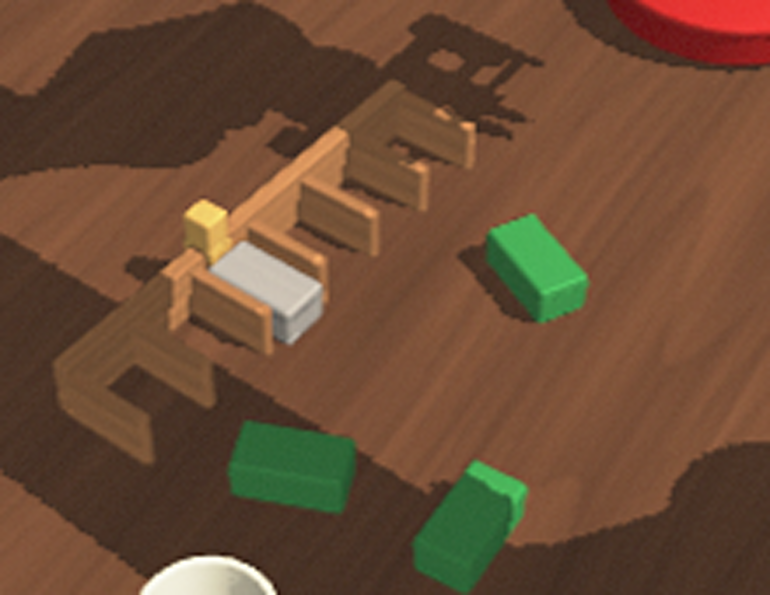

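The tin reads x = -39.8 mm. The marker, which must sit at x = 0, reads -1.9 mm, so after removing that bias the tin is at about -38 mm, which is home. Marker at y = 32 mm over gap 3, robot clear of everything.

```bash
python3 -c "
from h import *
a=cv2.imread('pics/top0.png').astype(int);b=cv2.imread('pics/top8f.png').astype(int)
for n,(x0,y0,x1,y1) in dict(cups=(155,195,225,290),vase=(430,160,490,210)).items(): print(n,abs(a-b)[y0:y1,x0:x1].mean().round(1))
print(arm.sign_off())"
```

```text
cups 5.7
vase 3.7
the job is handed in; nothing more can be done
None
```

The job is done and handed in at about 11 s of the 64 s allowed.

**What I did:**
- **Marker:** I ran the closed fingertip along the rail and pushed the brass marker from near divider 2 to over gap 3, at about 1.6 N. It was not touched after that.
- **Tin:** I pushed the steel tin from behind, with the two fingers 10 mm apart and flat on its end, into gap 3. It stopped at the expected spot and the force rose to about 7 N. It was never lifted or gripped.

**Last checks:**
- **Marker:** it reads y ≈ 32 mm, where 13–39 mm counts as wholly over the gap. It is about 6 mm off centre, so the margin on that side is about 6–7 mm.
- **Tin:** it reads x = -39.8 mm and y = 26.5 mm, lying parallel to the gap to within half a degree. The target x is -38 mm. The marker, which must sit at x = 0, also read about -2 mm, so I take the 1.8 mm difference as measurement bias and the tin as home.
- **Bystanders:** the arm stayed well away from the cups, candy tray and vase. Before-and-after pictures of the cups and vase showed only small differences. I made no such comparison for the tray.
- **Disagreement:** at the start, the side view put the stand about 5 mm and 1° away from the top view. I went by the top view because its fit was tighter, and the contact positions matched it.

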